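# Clear a chopping board and run it out over the scraps pan

### The arm

A 6-joint arm with a two-finger parallel gripper is mounted at the origin on a cart in front of the work surface, level with it; the furniture and walls round the work are solid. World frame = base frame: x ahead of the robot, y to its left, z up, the work surface at z = 0. Lengths are in m, angles in rad, forces in N, time in s.
With the tool pointing down it reaches from about 0.35 to 0.85 m from the base axis. Payload 8.1 kg.
Tool frame: the origin (TCP) lies at the very end of the fingers, on their centre line; the grasp point (between the pads) lies 19 mm behind it; z points along the fingers, y is the line along which they close (so a half turn about z gives the same grasp; the last joint's range is limited). The gripper opens to 93 mm and grips with 3 to 60 N. Pads are 15 mm wide; open, the fingers measure 128 mm over their backs; the gripper's body (75 mm by 188 mm) begins 65 mm behind the grasp point.
Start: joints at [-1.193, 0.13, 1.488, -0, 1.523, -0.085], TCP at [0.268, -0.537, 0.219] pointing down, gripper open.
Joint ranges: [-2.96, 2.96], [-0.89, 2.26], [0.02, 2.5], [-1.34, 4.48], [0, 2.73], [-2.66, 2.66]. Speed limits (rad/s): [2.39, 2.39, 2.79, 3.14, 3.14, 3.14].

### API

Orientations are given as a rotation vector (axis times angle).
In Python, from plant import monitor, eyes, ticket gives the robot as it stands.
- The arm moves only by the tool arm_command, never from a script. Its argument "deltas" is a list that holds one entry, the list of rows, each a list of 6 numbers: the shift along the world's x, y, z in cm, then the turn, a rotation vector about the world's x, y, z in degrees. In form: [[[tx, ty, tz, rx, ry, rz], ...]]. A call has 1 to 12 rows; each row shifts and turns the commanded pose from where the row before left it; what a row does not reach is not made up. A row lasts 1/12 s, in which the tool goes at most 41.7 mm and 7.16 degrees, less where a joint would pass 70% of its speed; a pose out of reach is approached as far as the arm can. A call is refused whole if a number of a shift passes 4.17 or a number of a turn 7.16, either way. A call with a gripper value outside its range is refused whole. "gripper" is the opening, from -1 (shut) to 1 (fully open), set as the call begins (left out, the last holds). The fingers move at their own pace and stop on an object; "squeeze" is the grip in N (left out, the last holds). Time passes only in rows, so rows that do not move let the fingers close. It gives the time, the measured TCP pose, the force, the opening and the grip force at its end, in the units of the state.
- monitor.read_state(): the state, without advancing time (a new reading comes with each control period).
- eyes.read_camera(name): name is "scene" or "side" or "wrist"; returns the picture (384x512x3 uint8, blue, green, red); there is no depth.
- eyes.camera_model(name): a dict with "fx", "fy", "cx", "cy" (pixels), "k1" (the pictures are not rectified: a ray, as slopes to the right and down, at radius r is drawn at 1 + k1 r^2 times it, then the intrinsics apply), "rvec" (rotation vector, rad) and "tvec" (3), from world to camera coordinates, as OpenCV has them. Camera axes: x right, y down, z forward; pixel columns grow to the right and rows downward; lengths in m; the calibration is good to about 2 mm. A picture is of the moment at which its call begins: read the wrist's pose just before it. camera_model takes no time and is no camera call; for the wrist camera it gives the pose at the moment of the call.
- ticket.close_job(): hands the job in; it is judged then, once.
The state is a dict: "t": time; "q": joint angles; "dq": joint speeds; "joint_torque": joint torques, N m; "tool_pos": TCP position; "orientation": TCP orientation; "force": force on the tool from outside, world axes, zero at the start; "wrist_torque": the same for the moment, N m; "opening": finger opening in m; "gripper_force": force on a finger pad.
Only numpy, scipy, OpenCV 4.12 (cv2) and the standard library are available. Lean on these libraries where they do the work, as an engineer would, in place of code of your own. Each camera call takes 0.05 s, during which the arm holds its last target. There are 200 camera calls.

### The job

The chopping board is to be scraped off into the scraps pan, so first clear it: hang the flat bar opener that lies on it by its ring eye on the empty hook of the utensil stand. Then slide the board, without lifting it, along the steel riser and out over the pan until the groove across its top beside the hand slot lies squarely over the riser's edge, leaving the pan and the things around where they stand. Out there it would tip, so finish still holding the board with the gripper, level on the riser and clear of the pan.

Things in the scene. Friction and masses are not known exactly. Their poses are not given: they have to be found in the camera images.
- riser: Low stainless riser (a small flat-topped stand, fixed): top 220 mm (its x) by 260 mm (its y), 85 mm high, on four tube legs. Origin on the worktop under its centre, z up. The chopping board lies on it; the scraps pan stands beside its -y end, and the board is to slide toward its -y.
- riser_edge (a point): Middle of the riser's top edge on the pan side (riser y = -130 mm, z = 85 mm).
- chopping_board: Loose chopping board, white plastic over a grey core: 190 (its x) by 270 (its y) by 15 mm thick, 0.4 to 0.8 kg; origin at the centre of its underside, z up. Lies on the riser, its y along the riser's y within 5 degrees. Near its +y end, away from the pan, is a hand slot right through it, 100 mm (x) by 34 mm (y = 73 to 107 mm). A grey groove, 7 mm wide, 3.5 mm deep, runs round the cutting field.
- board_grip (a point): Middle, on the top face, of the board's end bar, 28 mm wide, between slot and board end (board x = 0, y = 121, z = 15 mm). It can be pinched across its width (along y) from above, one finger in the slot.
- board_groove (a point): Middle of the groove's straight run across the board beside the slot, at top-face height (board x = 0, y = 37, z = 15 mm): to lie over the riser's edge. The board then stands out 172 mm, its centre of mass 37 mm past the edge, and its slot end must be held down with about 2 to 4 N.
- scraps_pan: Loose open stainless pan, 260 mm (its x) by 180 mm (its y, rim included) and 55 mm high, standing on the worktop 15 mm beyond the riser's -y end. Origin under its centre. Not to be moved.
- bar_opener: Loose flat steel bar opener lying on the board, 178 mm long along its x (-81 to 97 mm), up to 44 mm wide, 4 mm plate with a black rubber sleeve 70 mm long, 32 mm wide, 7 mm thick round its middle (x = -45 to 25 mm); 0.09 kg. Origin on the lower face, on its long axis; z up as it lies. At +x a round ring eye (30 mm hole, 44 mm outside); at -x a small fork.
- opener_eye (a point): Centre of the opener's ring eye (opener x = 75 mm).
- opener_grip (a point): Middle of the opener's rubber sleeve (opener x = -10 mm), to be pinched across its 32 mm width; 85 mm from the eye's centre.
- utensil_stand: Fixed utensil stand: dark round base 120 mm across, post, and at z = 210 mm a cross bar along its y with two upturned wire hooks (6.6 mm wire) that come forward to its -x, at y = -45 and +45 mm. A slotted turner hangs on the y = -45 mm hook; the y = +45 mm hook is empty. Origin under the post; no part is higher than 229 mm.
- hook_tip (a point): Upper end of the empty hook's upturned tip (stand x = -40, y = 45, z = 228 mm). The tip stands almost upright, 31 mm high: the opener held level, its eye end pointing along the stand's +x, can be lowered about 20 mm over it with the eye round it; let go, it drops into the hook and swings down to hang.
- hook_seat (a point): Top of the wire at the bottom of the empty hook (stand x = -22, y = 45, z = 200 mm), where the eye comes to hang with its centre about 12 to 16 mm below this point.
- mug_a: Dark mug, 92 mm high, body 73 mm across, on the worktop; origin on its underside. Leave standing.
- mug_c: Second dark mug, same kind, mouth down, behind the utensil stand. Leave standing.
- tumbler_1: Clear glass tumbler, 62 mm across, 98 mm high, behind the work. Leave standing.
- shaker_a: Small shaker with a grey cap, 44 mm across, 90 mm high, behind and left of the riser. Leave standing.
Mind the look-alikes: they are no part of the job. Several things look just like the utensil_stand: the one meant starts farthest to the robot's left.

How it is judged:
On the way, in this order (a step that is already met when the one before it is completed fails the run):
1. the bar opener hangs by its eye on the empty hook, let go (distance between opener_eye and hook_seat below 0.024 m and angle between bar_opener's own x axis and vertical below 0.8 rad and contact force between bar_opener and utensil_stand above 0.15 N and contact force between the fingers and bar_opener below 0.1 N), for 0.2 s.
2. the board's cross groove lies over the riser's edge and the gripper holds the board level (y of board_groove in the frame of riser between -0.136 and -0.124 m and angle between the y axis of chopping_board and the y axis of riser, either way round below 0.06 rad and angle between chopping_board's own z axis and vertical below 0.04 rad and contact force between the fingers and chopping_board above 1 N and contact force between chopping_board and riser above 0.5 N and contact force between chopping_board and scraps_pan below 0.1 N), for 0.2 s.
At the end, for the whole second after the job is handed in: Opener hanging by its eye on the empty hook, let go (eye within 24 mm of the seat, upright to 23 deg); groove within 6 mm of the riser edge line, board square to 3.4 deg, level to 2.3 deg, at rest on the riser, off the pan, held by the fingers (over 1 N) (all of step 2 and distance between opener_eye and hook_seat below 0.024 m and angle between bar_opener's own x axis and vertical below 0.4 rad and contact force between bar_opener and utensil_stand above 0.15 N and contact force between the fingers and bar_opener below 0.1 N and linear speed of chopping_board below 0.02 m/s); the arm keeps its last pose, push and grip.
It fails at once if the opener is dropped onto the worktop or into the pan (height (world z) of opener_grip below 0.05 m).
It fails at once if the board is lifted more than 20 mm off the riser (z of chopping_board in the frame of riser above 0.105 m).
It fails at once if the board tips more than 8 degrees (angle between chopping_board's own z axis and vertical above 0.14 rad).
It fails at once if the scraps pan is shifted more than 20 mm (distance of scraps_pan from where it was at the start of the episode above 0.02 m).
It fails at once if a mug, the tumbler or the shaker is shifted more than 25 mm or knocked over (distance of any of mug_a, mug_c, tumbler_1, shaker_a from where it was at the start of the episode above 0.025 m or angle between any of mug_a, mug_c, tumbler_1, shaker_a's own z axis and vertical above 0.3 rad).
It also fails if it takes over 58 s, if anything falls off the work surface, if the arm or the gripper's body presses on something with over 40 N, if the wrist force passes 120 N, or if a joint passes its speed limit or range.

## Working session

There is one attempt and no reset: what is moved stays moved. The work goes in short steps, Python scripts to look and compute and a tool call to move; the robot and the scene stay as the last step left them, time stands still between calls to the robot, and variables do not carry over. Pictures are saved under pics/ and viewed, at most 10 in all, crops included, and the job is handed in when it is done.

Besides the shell and the picture viewer there is one more tool, called in YAML: its name, and indented under it one key for each argument. arm_command: Moves the arm, as the interface text tells. Its arguments: {"type":"object","properties":{"deltas":{"type":"array"},"gripper":{"type":"number"},"squeeze":{"type":"number"}},"required":["deltas"]}

```bash
mkdir -p pics; ls
python3 - <<'E'
from plant import monitor, eyes
import cv2
s=monitor.read_state(); print(s)
for n in("scene","side","wrist"):
    m=eyes.camera_model(n); print(n,m); cv2.imwrite(f"pics/{n}0.png",eyes.read_camera(n))
E
```

```text
pics
{'t': 0.0, 'q': array([-1.19341851e+00,  1.31128953e-01,  1.48926618e+00, -1.16131636e-05,
        1.52300654e+00, -8.54245653e-02]), 'dq': array([ 0.00062304,  0.00065776, -0.00095706, -0.00107015, -0.00044096,
        0.00202857]), 'joint_torque': array([ 5.88018393e-04, -5.59841108e+01, -4.91759527e+01,  7.66844954e-02,
        3.49335407e-02, -1.75609725e-04]), 'tool_pos': array([ 0.26766798, -0.53635331,  0.21761389]), 'orientation': array([-3.05611598e+00, -7.20088633e-01,  4.31116419e-04]), 'force': array([ 0.17893618,  1.00141291, -0.42030844]), 'wrist_torque': array([0.03014002, 0.04216885, 0.03664586]), 'gripper_force': 0.0, 'opening': 0.09308114770946423}
scene {'fx': 352.0998219569476, 'fy': 352.0998219569476, 'cx': 257.32715409331644, 'cy': 189.67729372593624, 'k1': -0.09883967866365038, 'rvec': array([ 0.59416296, -2.56476943,  1.30536158]), 'tvec': array([0.45451736, 0.32076394, 1.24939154])}
side {'fx': 421.7518891297597, 'fy': 421.7518891297597, 'cx': 251.98892065747847, 'cy': 184.32304081161257, 'k1': 0.009967010282379573, 'rvec': array([ 2.3376929 , -0.07098738,  0.01535963]), 'tvec': array([-0.56510806,  0.05434836,  2.00355243])}
wrist {'fx': 282.33909111982956, 'fy': 282.33909111982956, 'cx': 258.67376653327824, 'cy': 189.9095391599612, 'k1': -0.034383754101503905, 'rvec': array([-2.45391778,  1.51596996,  0.22540311]), 'tvec': array([-0.60102574, -0.0345928 ,  0.39151909])}
```

View pics/scene0.png

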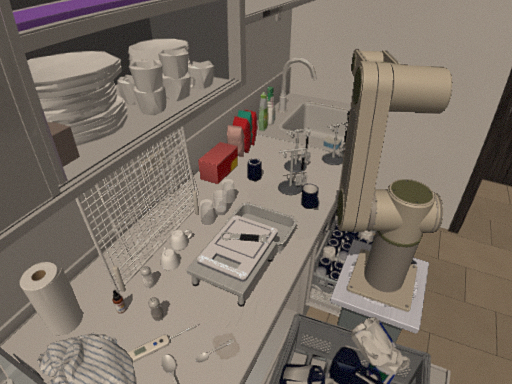

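View pics/side0.png

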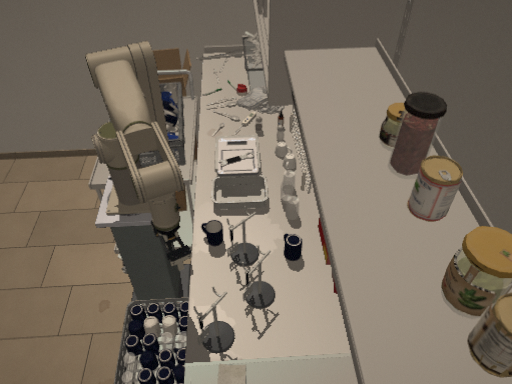

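```bash
cat > h.py <<'E'
import numpy as np,cv2
from scipy.spatial.transform import Rotation as R
from plant import monitor,eyes
def ray(m,p):
    K=np.array([[m['fx'],0,m['cx']],[0,m['fy'],m['cy']],[0,0,1.]])
    # undistort: x_d = x(1+k1 r^2)
    u=cv2.undistortPoints(np.array([[p]],float),K,np.array([m['k1'],0,0,0,0.])).ravel()
    A=R.from_rotvec(m['rvec']).as_matrix(); c=-A.T@m['tvec']
    d=A.T@np.array([u[0],u[1],1]); return c,d/np.linalg.norm(d)
def onz(m,p,z):
    c,d=ray(m,p); return c+d*(z-c[2])/d[2]
def tri(obs):
    S=np.zeros((3,3));b=np.zeros(3);rs=[ray(m,p) for m,p in obs]
    for c,d in rs:
        P=np.eye(3)-np.outer(d,d);S+=P;b+=P@c
    x=np.linalg.solve(S,b)
    return x,[np.linalg.norm((np.eye(3)-np.outer(d,d))@(x-c)) for c,d in rs]
def proj(m,X):
    K=np.array([[m['fx'],0,m['cx']],[0,m['fy'],m['cy']],[0,0,1.]])
    return cv2.projectPoints(np.array([X],float),m['rvec'],m['tvec'],K,np.array([m['k1'],0,0,0,0.]))[0].ravel()
E
python3 - <<'E'
from h import *
a=cv2.imread('pics/scene0.png');b=cv2.imread('pics/side0.png')
A=cv2.resize(a[135:335,180:320],None,fx=3,fy=3,interpolation=cv2.INTER_CUBIC)
B=cv2.resize(b[125:275,200:300],None,fx=3.8,fy=4,interpolation=cv2.INTER_CUBIC)
print(A.shape,B.shape)
cv2.imwrite('pics/comp.png',np.hstack([A,B]))
m=eyes.camera_model('side');sc=eyes.camera_model('scene')
for n,p,z in [('board',(239,157),.1),('standbase',(244,254),0.01),('mug',(215,240),.0),('mugc',(292,252),0)]:print(n,onz(m,p,z))
w=eyes.camera_model('wrist');s=monitor.read_state()
A=R.from_rotvec(w['rvec']).as_matrix();T=R.from_rotvec(s['orientation']).as_matrix()
print('cam in tool',T.T@(-A.T@w['tvec']-s['tool_pos']),'cam axes in tool cols\n',(T.T@A.T).round(3));print(T.round(3))
E
```

```text
(600, 420, 3) (600, 380, 3)
board [0.51140007 0.13134584 0.1       ]
standbase [ 0.51172028 -0.38096986  0.01      ]
mug [ 0.39094946 -0.29192426  0.        ]
mugc [ 7.11762565e-01 -3.76085681e-01 -2.22044605e-16]
cam in tool [ 0.08056758  0.00168708 -0.16633059] cam axes in tool cols
 [[ 0.001 -0.957 -0.289]
 [ 1.     0.001  0.001]
 [-0.    -0.289  0.957]]
[[ 0.895  0.446 -0.001]
 [ 0.446 -0.895  0.001]
 [ 0.    -0.001 -1.   ]]
```

View pics/comp.png

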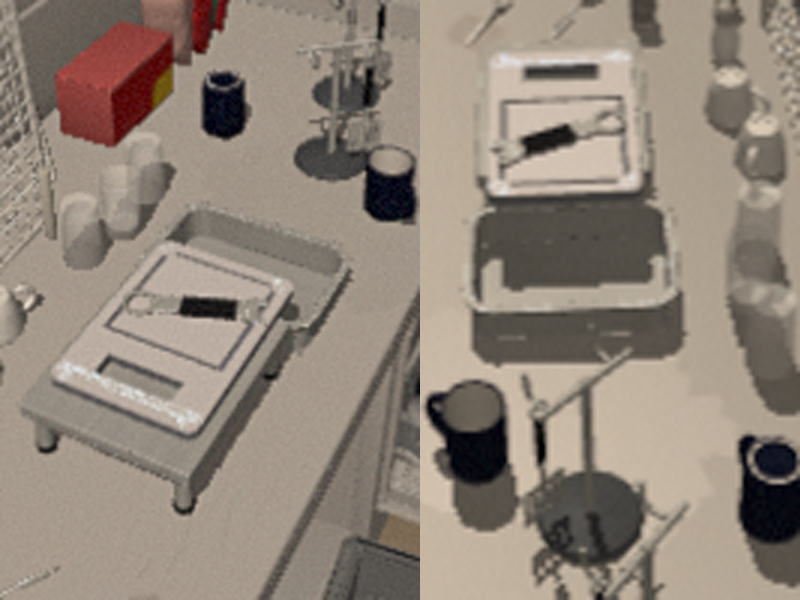

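arm_command:
  deltas:
    - [[0,0,4,0,0,0],[0,0,4,0,0,0],[0,0,4,0,0,0],[2,2,2,0,0,7],[3,3,0,0,0,7],[3,3,0,0,0,7],[3,3,0,0,0,7],[3,3,0,0,0,7],[3,3,0,0,0,7],[3,2,0,0,0,7],[3,2,0,0,0,7],[3,0,0,0,0,7]]
  gripper: 1

```text
t: 1.15
tool_pos: [0.5271, -0.3258, 0.3594]
orientation: [2.221, 2.222, 0.002]
force: [-0.4, -0.4, 0.7]
opening: 0.0932
gripper_force: 0.0
```

Run:
```python
from h import *
import pickle
s=monitor.read_state();m=eyes.camera_model('wrist');im=eyes.read_camera('wrist')
print(s['t'],s['tool_pos'],s['dq'].max());pickle.dump(m,open('w1.pkl','wb'));cv2.imwrite('pics/w1.png',im)
cv2.imwrite('pics/w1v.png',cv2.resize(im,(800,600),interpolation=cv2.INTER_CUBIC))
```

```text
1.15 [ 0.52713538 -0.32580024  0.35942285] 0.8815192484222593
```

View pics/w1v.png

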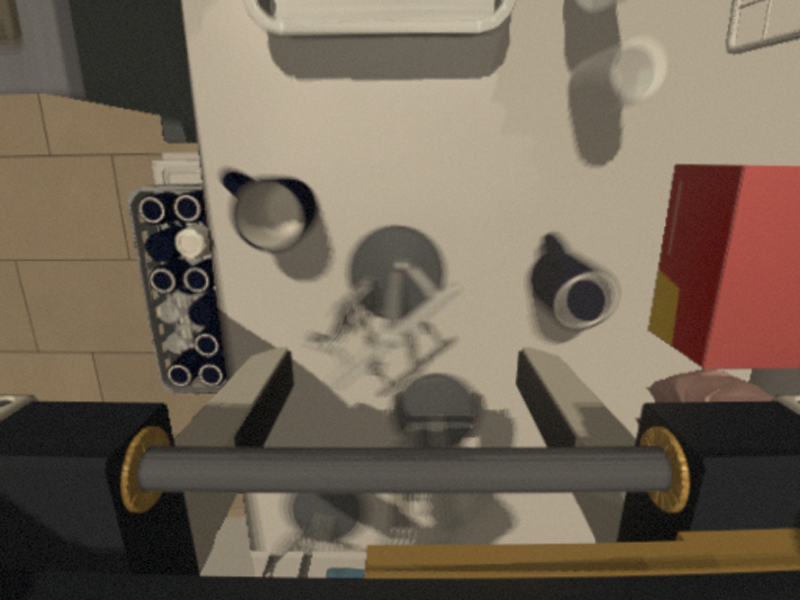

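Run:
```python
from h import *
import pickle
eyes.read_camera('wrist');eyes.read_camera('wrist');s=monitor.read_state();m=eyes.camera_model('wrist');im=eyes.read_camera('wrist')
print(s['t'],s['tool_pos'],s['dq'].max());pickle.dump(m,open('w1.pkl','wb'));cv2.imwrite('pics/w1.png',im)
```

```text
1.3 [ 0.52654304 -0.32833078  0.35656744] 0.037759791955948724
```

arm_command:
  deltas:
    - [[0,-4,0,0,0,0],[0,-4,0,0,0,0],[0,-2,0,0,0,0],[0,0,0,0,0,0],[0,0,0,0,0,0],[0,0,0,0,0,0]]

```text
t: 1.85
tool_pos: [0.5244, -0.4296, 0.3591]
orientation: [2.233, 2.21, 0.0]
force: [0.3, -0.0, 0.7]
opening: 0.0934
gripper_force: 0.0
```

Run:
```python
from h import *
import pickle
s=monitor.read_state();m=eyes.camera_model('wrist');im=eyes.read_camera('wrist')
print(s['t'],s['tool_pos'],s['dq'].max());pickle.dump(m,open('w2.pkl','wb'));cv2.imwrite('pics/w2.png',im)
a=cv2.imread('pics/w1.png')[130:270,180:320];b=im[60:250,180:320]
# both scaled x4 / x3
A=cv2.resize(a,(400,400),interpolation=cv2.INTER_CUBIC);B=cv2.resize(b,(400,543),interpolation=cv2.INTER_CUBIC)
A=cv2.copyMakeBorder(A,0,143,0,0,cv2.BORDER_CONSTANT)
cv2.imwrite('pics/c2.png',np.hstack([A,B]))
```

```text
1.85 [ 0.52441331 -0.42959313  0.3591219 ] 0.021074146677168712
```

View pics/c2.png

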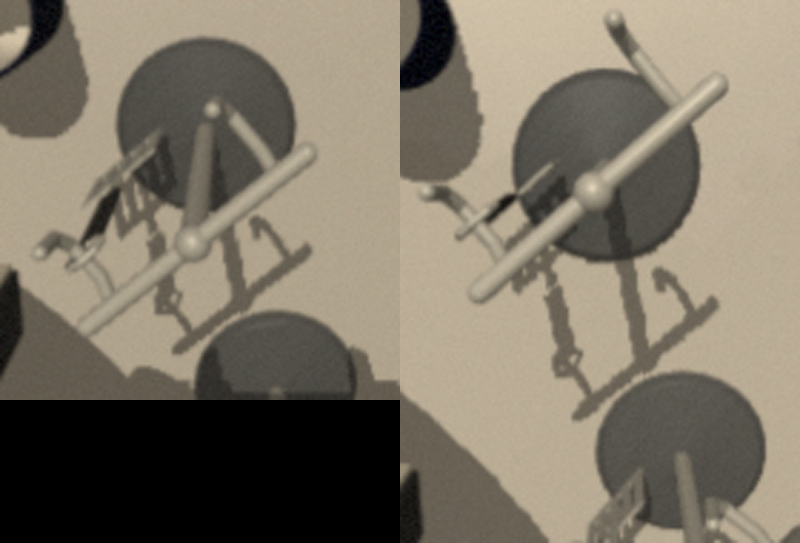

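Run:
```python
from h import *
import pickle
m1,m2=[pickle.load(open(f'w{i}.pkl','rb')) for i in(1,2)]
k=140/400
P={}
for n,a,b in [('tip',(213,106),(214,18)),('end+',(309,152),(320,83)),('end-',(86,328),(77,292)),('post',(190,242),(193,190)),('ttip',(41,252),(28,192))]:
    pa=(180+a[0]*k,130+a[1]*k);pb=(180+b[0]*k,60+b[1]*k)
    x,e=tri([(m1,pa),(m2,pb)]);P[n]=x;print(n,x.round(4),np.round(e,4), 'onz', [onz(m,p,{'tip':.228,'ttip':.228}.get(n,.21)).round(4)[:2] for m,p in((m1,pa),(m2,pb))])
d=P['end+']-P['end-'];print('bar yaw',np.degrees(np.arctan2(d[1],d[0])),np.linalg.norm(d))
d=P['tip']-P['ttip'];print('tips yaw',np.degrees(np.arctan2(d[1],d[0])),np.linalg.norm(d))
```

```text
tip [ 0.5226 -0.3136  0.2238] [0. 0.] onz [array([ 0.5227, -0.3127]), array([ 0.5227, -0.3141])]
end+ [ 0.5608 -0.3348  0.2128] [0.0003 0.0003] onz [array([ 0.5608, -0.3356]), array([ 0.5614, -0.3347])]
end- [ 0.4676 -0.4115  0.2146] [0. 0.] onz [array([ 0.4667, -0.4139]), array([ 0.4667, -0.4124])]
post [ 0.5131 -0.3729  0.2132] [0.0007 0.0007] onz [array([ 0.5123, -0.3742]), array([ 0.5136, -0.3732])]
ttip [ 0.4538 -0.3721  0.2257] [0.0001 0.0001] onz [array([ 0.4543, -0.3711]), array([ 0.4545, -0.3719])]
bar yaw 39.4437970987377 0.12074623698722758
tips yaw 40.3763565672423 0.09031358891251529
```

arm_command:
  deltas:
    - [[0,4,0,0,0,0],[0,4,0,0,0,7],[0,4,0,0,0,7],[0,4,0,0,0,7],[0,4,0,0,0,7],[0,4,0,0,0,7],[0,4,0,0,0,7],[0,4,0,0,0,7],[0,4,0,0,0,7],[0,4,0,0,0,7],[0,4,0,0,0,7],[0,4,0,0,0,7]]

```text
t: 2.9
tool_pos: [0.524, 0.0532, 0.3596]
orientation: [0.358, 3.119, 0.001]
force: [0.1, -0.1, 0.5]
opening: 0.0928
gripper_force: 0.0
```

arm_command:
  deltas:
    - [[0,4,-1,0,0,7],[-1,4,-1,0,0,6],[-1,2,-1,0,0,0],[-2,0,0,0,0,0],[-2,0,0,0,0,0],[0,0,0,0,0,0],[0,0,0,0,0,0],[0,0,0,0,0,0]]

```text
t: 3.57
tool_pos: [0.4654, 0.15, 0.3296]
orientation: [0.013, 3.14, 0.001]
force: [-1.2, 0.3, 0.4]
opening: 0.0933
gripper_force: 0.0
```

Run:
```python
from h import *
import pickle
s=monitor.read_state();m=eyes.camera_model('wrist');im=eyes.read_camera('wrist')
print(s['t'],s['tool_pos'],s['orientation'],s['dq'].max(),s['q']);pickle.dump(m,open('w3.pkl','wb'));cv2.imwrite('pics/w3.png',im)
cv2.imwrite('pics/w3v.png',cv2.resize(im,(800,600),interpolation=cv2.INTER_CUBIC))
```

```text
3.5667 [0.46540055 0.15001611 0.32955421] [1.25597589e-02 3.13965123e+00 5.88496350e-04] 0.02528118795476534 [ 2.06949107e-01 -1.92525609e-01  1.60462292e+00 -3.51039116e-05
  1.72754308e+00 -1.35585204e+00]
```

View pics/w3v.png

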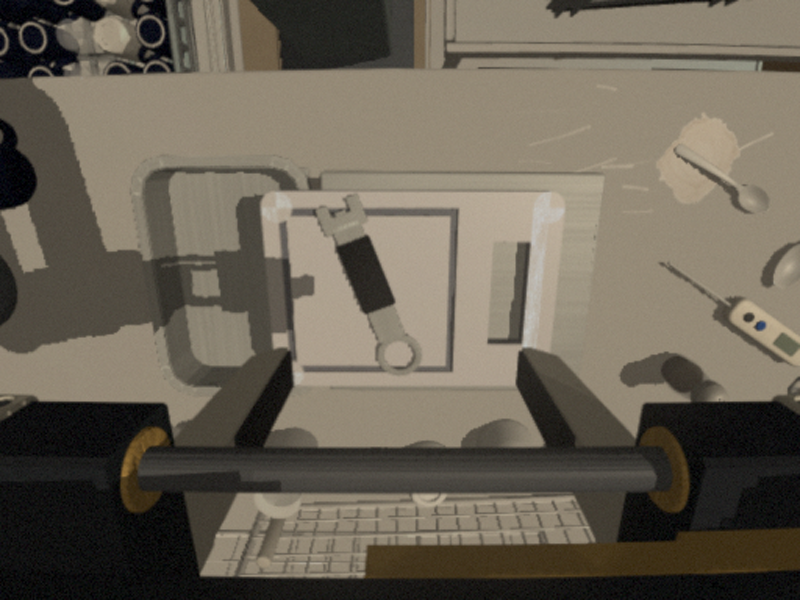

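arm_command:
  deltas:
    - [[3,0,0,0,0,0],[4,0,0,0,0,0],[2,0,0,0,0,0],[0,0,0,0,0,0],[0,0,0,0,0,0],[0,0,0,0,0,0]]

```text
t: 4.12
tool_pos: [0.5553, 0.1495, 0.3285]
orientation: [-0.014, -3.141, 0.0]
force: [-0.8, 0.4, -0.1]
opening: 0.0927
gripper_force: 0.0
```

Run:
```python
from h import *
import pickle
s=monitor.read_state();m=eyes.camera_model('wrist');im=eyes.read_camera('wrist')
print(s['t'],s['tool_pos'],s['dq'].max());pickle.dump(m,open('w4.pkl','wb'));cv2.imwrite('pics/w4.png',im)
a=cv2.imread('pics/w3.png')[95:255,160:400];b=im[20:200,160:400]
cv2.imwrite('pics/c4.png',cv2.resize(np.vstack([a,b]),None,fx=1.75*1,fy=1.75,interpolation=cv2.INTER_CUBIC))
m3=pickle.load(open('w3.pkl','rb'))
for n,mm,i in(('3',m3,cv2.imread('pics/w3.png')),('4',m,im)):
    g=cv2.cvtColor(i,cv2.COLOR_BGR2GRAY); roi=np.zeros_like(g)
    x0,y0=np.round(proj(mm,[.44,.03,.1])).astype(int);x1,y1=np.round(proj(mm,[.59,.16,.1])).astype(int)
    roi[min(y0,y1):max(y0,y1),min(x0,x1):max(x0,x1)]=1
    k=((g<45)&(roi>0)).astype(np.uint8)
    cs,_=cv2.findContours(k,0,2);c=max(cs,key=cv2.contourArea);print(n,cv2.minAreaRect(c),[round(v,1) for v in np.array(cv2.minAreaRect(c)[0])])
```

```text
4.1167 [0.55529753 0.14947553 0.32847724] 0.015507512732323205
3 ((233.46563720703125, 175.60769653320312), (45.77323913574219, 20.613882064819336), 67.89054870605469) [np.float64(233.5), np.float64(175.6)]
4 ((231.87933349609375, 110.44828796386719), (51.994693756103516, 22.840526580810547), 68.1985855102539) [np.float64(231.9), np.float64(110.4)]
```

View pics/c4.png

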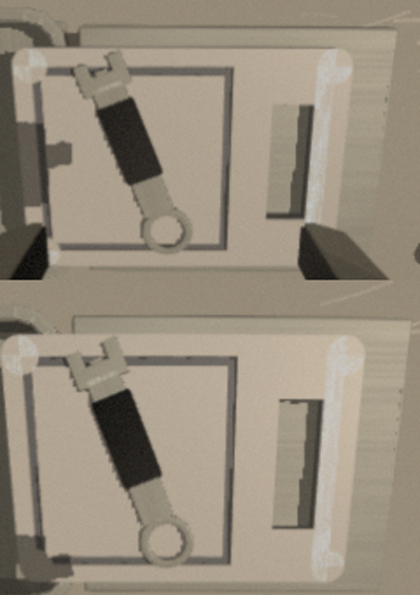

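Run:
```python
from h import *
import pickle
m3,m4=[pickle.load(open(f'w{i}.pkl','rb')) for i in(3,4)]
f=lambda a:(160+a[0]/1.75,95+a[1]/1.75);g=lambda b:(160+b[0]/1.75,20+(b[1]-280)/1.75)
for n,a,b,z in [('eye',(165,230),(165,540),.102),('g_near',(229,70),(234,359),.1),('g_far',(223,246),(229,560),.1),
 ('slotLT',(272,104),(278,399),.1),('slotRT',(313,104),(322,399),.1),('slotRB',(303,217),(315,528),.1),('slotLB',(266,217),(273,528),.1),
 ('riser-y',(80,28),(73,318),.085),('riser+y',(397,30),(411,320),.085)]:
    x,e=tri([(m3,f(a)),(m4,g(b))]);print(n,x.round(4),np.round(e,4)[0],'onz',onz(m3,f(a),z)[:2].round(4),onz(m4,g(b),z)[:2].round(4))
x,e=tri([(m3,(233.5,175.6)),(m4,(231.9,110.4))]);print('sleeve',x,e,onz(m3,(233.5,175.6),.106),onz(m4,(231.9,110.4),.106))
```

```text
eye [0.5613 0.1414 0.105 ] 0.0002 onz [0.5627 0.1412] [0.562  0.1416]
g_near [0.4259 0.1936 0.1026] 0.0005 onz [0.4262 0.1934] [0.4256 0.1944]
g_far [0.5799 0.1933 0.099 ] 0.0011 onz [0.5793 0.1921] [0.5797 0.1942]
slotLT [0.4539 0.229  0.098 ] 0.0002 onz [0.4535 0.2288] [0.454  0.2284]
slotRT [0.4539 0.2624 0.0985] 0.0001 onz [0.4537 0.2621] [0.454  0.2619]
slotRB [0.5539 0.2631 0.0968] 0.0013 onz [0.5523 0.2609] [0.5534 0.2636]
slotLB [0.5541 0.23   0.0952] 0.0003 onz [0.552  0.2287] [0.5531 0.2293]
riser-y [0.3935 0.074  0.0841] 0.0003 onz [0.3935 0.0745] [0.3936 0.0739]
riser+y [0.3961 0.3299 0.0862] 0.0 onz [0.3961 0.3305] [0.3959 0.3304]
sleeve [0.48179139 0.1128474  0.10710708] [np.float64(0.00011339173564075912), np.float64(0.00011339173564075367)] [0.48206905 0.11263009 0.106     ] [0.48181021 0.11285939 0.106     ]
```

arm_command:
  deltas:
    - [[-2.5,-1.5,-3,0,0,5],[-2.5,-1.5,-4,0,0,5],[-2.3,-0.7,-4,0,0,5],[0,0,-4,0,0,4.7],[0,0,-3,0,0,0],[0,0,-1,0,0,0],[0,0,0,0,0,0],[0,0,0,0,0,0],[0,0,0,0,0,0]]
  gripper: 0.2

```text
t: 4.92
tool_pos: [0.4906, 0.1162, 0.1525]
orientation: [-0.523, 3.093, -0.0]
force: [0.7, 0.3, 0.6]
opening: 0.0557
gripper_force: 0.0
```

Run:
```python
from h import *
s=monitor.read_state();T=R.from_rotvec(s['orientation']).as_matrix()
print(s['t'],s['tool_pos'],s['opening'],np.degrees(np.arctan2(T[1,0],T[0,0])),T[:,2].round(4),((np.array([.482,.1127,.102])-s['tool_pos'])*100).round(2))
```

```text
4.9167 [0.49064331 0.11623236 0.15250829] 0.055683608859672704 -160.79342889392714 [ 4.2e-03  5.0e-04 -1.0e+00] [-0.86 -0.35 -5.05]
```

arm_command:
  deltas:
    - [[-0.86,-0.35,-1,0,0,0.5],[0,0,-2,0,0,0],[0,0,-1.2,0,0,0],[0,0,-0.5,0,0,0],[0,0,-0.3,0,0,0],[0,0,0,0,0,0],[0,0,0,0,0,0]]

```text
t: 5.5
tool_pos: [0.4813, 0.1126, 0.1007]
orientation: [-0.538, 3.094, -0.0]
force: [-0.4, -0.3, 0.8]
opening: 0.0559
gripper_force: 0.0
```

arm_command:
  deltas:
    - [[0,0,0,0,0,0],[0,0,0,0,0,0],[0,0,0,0,0,0],[0,0,0,0,0,0],[0,0,0,0,0,0],[0,0,0,0,0,0]]
  gripper: -1
  squeeze: 25

```text
t: 6.0
tool_pos: [0.4809, 0.1126, 0.1003]
orientation: [-0.538, 3.094, 0.0]
force: [-0.1, 1.5, 5.9]
opening: 0.0317
gripper_force: 25.7
```

arm_command:
  deltas:
    - [[0,0,2,0,0,0],[0,0,3,0,0,0],[0,0,4,0,0,0],[0,0,4,0,0,0],[0,0,3,0,0,0],[0,-3,1,0,0,-5],[0,-3,0,0,0,-5],[0,-3,0,0,0,-5],[0,-3,0,0,0,-5],[0,-3,0,0,0,-5],[0,-3,0,0,0,-5],[0,-3,0,0,0,-5]]

```text
t: 7.0
tool_pos: [0.4797, -0.099, 0.269]
orientation: [-0.424, -3.112, 0.0]
force: [0.1, 0.5, -0.6]
opening: 0.0318
gripper_force: 25.0
```

arm_command:
  deltas:
    - [[0,-3,0,0,0,-5],[0,-3,0,0,0,-5],[0,-3,0,0,0,-5],[0,-2,0,0,0,-5],[0,-2,0,0,0,-5],[0,-1,0,0,0,-5],[0,0,0,0,0,-5],[0,0,0,0,0,0],[0,0,0,0,0,0],[0,0,0,0,0,0]]

```text
t: 7.83
tool_pos: [0.4802, -0.2372, 0.2692]
orientation: [-1.33, -2.846, -0.0]
force: [-0.1, 0.5, -0.7]
opening: 0.031
gripper_force: 25.0
```

Run:
```python
from h import *
import pickle
s=monitor.read_state();m=eyes.camera_model('wrist');im=eyes.read_camera('wrist')
T=R.from_rotvec(s['orientation']).as_matrix()
print(s['t'],s['tool_pos'],s['q'],np.degrees(np.arctan2(T[1,0],T[0,0])),T[:,2].round(4),s['opening'])
pickle.dump(m,open('w5.pkl','wb'));cv2.imwrite('pics/w5.png',im)
cv2.imwrite('pics/w5v.png',cv2.resize(im[80:300,160:380],(600,600),interpolation=cv2.INTER_CUBIC))
x=s['tool_pos']-T[:,0]*.0858;x[2]=s['tool_pos'][2]+.001;print('pred eye',x,proj(m,x)); t=[.5226,-.3136,.226];print('tip px',proj(m,t))
```

```text
7.8333 [ 0.48019538 -0.23721753  0.26921003] [-5.54605746e-01 -5.96482274e-02  1.59126559e+00  3.78197719e-05
  1.61062791e+00 -1.25101309e+00] 129.9012839606978 [-5.e-04  4.e-04 -1.e+00] 0.030990953714709623
pred eye [ 0.53523322 -0.30303906  0.27021003] [259.17315191 339.28503792]
tip px [240.47408435 299.90242319]
```

View pics/w5v.png

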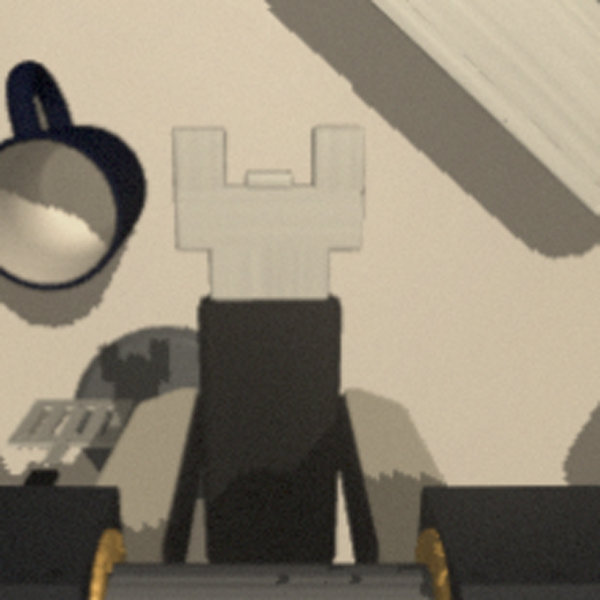

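Run:
```python
from h import *
import pickle
m=pickle.load(open('w5.pkl','rb'));s=monitor.read_state();T=R.from_rotvec(s['orientation']).as_matrix();p=s['tool_pos']
k=220/600
for dz in(.001,.005,.01):
  q=[T.T@(onz(m,(160+a*k,80+b*k),p[2]+dz)-p) for a,b in((173,128),(362,127),(176,249),(361,249),(200,299),(340,299))]
  print(dz,np.round(np.array(q)[:,:2]*1000,1).tolist())
print(((np.array([.4674,-.2479])-p[:2])*100).round(2))
```

```text
0.001 [[66.9, -20.9], [67.1, 18.9], [40.8, -21.1], [40.8, 19.6], [29.3, -16.1], [29.4, 15.3]]
0.005 [[67.2, -20.4], [67.4, 18.4], [41.7, -20.6], [41.8, 19.1], [30.5, -15.7], [30.6, 14.9]]
0.01 [[67.5, -19.8], [67.8, 17.8], [42.9, -20.0], [42.9, 18.5], [32.0, -15.2], [32.1, 14.4]]
[-1.29 -1.08]
```

arm_command:
  deltas:
    - [[-0.7,-0.5,0,0,0,0],[-0.67,-0.43,0,0,0,0],[0,0,-1,0,0,0],[0,0,-1,0,0,0],[0,0,-1,0,0,0],[0,0,0,0,0,0],[0,0,0,0,0,0],[0,0,0,0,0,0]]

```text
t: 8.55
tool_pos: [0.4666, -0.2467, 0.2393]
orientation: [-1.334, -2.844, -0.0]
force: [0.0, -0.1, 0.0]
opening: 0.0318
gripper_force: 25.0
```

arm_command:
  deltas:
    - [[0,0,-0.4,0,0,0],[0,0,-0.4,0,0,0],[0,0,-0.4,0,0,0],[0,0,0,0,0,0],[0,0,0,0,0,0]]

```text
t: 8.97
tool_pos: [0.4664, -0.2467, 0.2271]
orientation: [-1.334, -2.843, -0.0]
force: [-0.1, -0.2, -0.9]
opening: 0.0314
gripper_force: 25.0
```

arm_command:
  deltas:
    - [[0,0,-0.4,0,0,0],[0,0,-0.4,0,0,0],[0,0,0,0,0,0],[0,0,0,0,0,0],[0,0,0,0,0,0]]

```text
t: 9.38
tool_pos: [0.4666, -0.2469, 0.2195]
orientation: [-1.335, -2.844, -0.0]
force: [-0.1, -0.2, -0.2]
opening: 0.0314
gripper_force: 25.0
```

arm_command:
  deltas:
    - [[0,0,-0.4,0,0,0],[0,0,-0.4,0,0,0],[0,0,-0.3,0,0,0],[0,0,0,0,0,0],[0,0,0,0,0,0]]

```text
t: 9.8
tool_pos: [0.4664, -0.2468, 0.2081]
orientation: [-1.334, -2.843, -0.0]
force: [0.0, 0.4, -0.0]
opening: 0.0316
gripper_force: 25.0
```

Run:
```python
from h import *
s=monitor.read_state();print(s['t'],s['tool_pos'],s['force'],s['wrist_torque'])
f=[]
for n,(X) in (('scene',0),('side',0)):
    m=eyes.camera_model(n);im=eyes.read_camera(n);u=proj(m,[.515,-.30,.21]).round().astype(int);print(n,u,proj(m,[.5226,-.3136,.226]),proj(m,[.467,-.2467,.21]))
    c=im[u[1]-30:u[1]+30,u[0]-40:u[0]+40];f.append(cv2.resize(c,(800,600)if 0 else (400,300),interpolation=cv2.INTER_CUBIC))
cv2.imwrite('pics/c6.png',np.vstack(f))
m=eyes.camera_model('wrist');im=eyes.read_camera('wrist');cv2.imwrite('pics/w6.png',im)
a=cv2.resize(im[80:300,160:380],(400,400));cv2.imwrite('pics/c6.png',np.hstack([np.vstack(f),cv2.copyMakeBorder(a,0,200,0,0,0)]))
```

```text
9.8 [ 0.46639744 -0.24675463  0.20810618] [ 0.02705794  0.3800493  -0.03310823] [-0.00745193 -0.13093276 -0.00666343]
scene [286 157] [285.59797769 152.12515843] [291.65903755 165.60883959]
side [243 206] [244.73546712 206.1433596 ] [230.28339307 197.38002751]
```

View pics/c6.png

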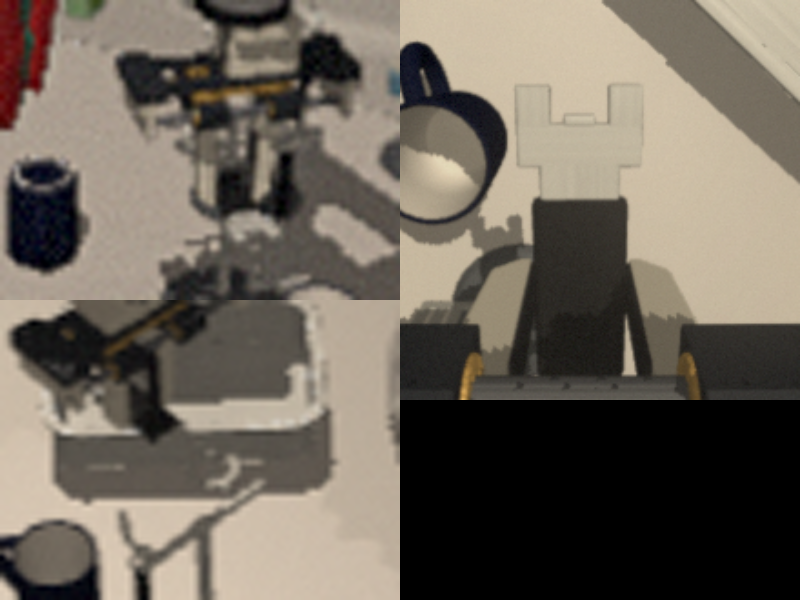

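arm_command:
  deltas:
    - [[0,0,0,0,0,0],[0,0,0,0,0,0],[0,0,0,0,0,0],[0,0,0,0,0,0],[0,0,0,0,0,0],[0,0,0,0,0,0],[0,0,0,0,0,0],[0,0,0,0,0,0],[0,0,0,0,0,0],[0,0,0,0,0,0],[0,0,0,0,0,0],[0,0,0,0,0,0]]
  gripper: 0.8

```text
t: 10.95
tool_pos: [0.4666, -0.2469, 0.2085]
orientation: [-1.335, -2.844, -0.0]
force: [-1.0, -0.3, 0.3]
opening: 0.0836
gripper_force: 0.0
```

arm_command:
  deltas:
    - [[0,0,2,0,0,0],[0,0,4,0,0,0],[0,0,4,0,0,0],[0,0,4,0,0,0],[0,3,1,0,0,0],[0,4,0,0,0,5],[0,4,0,0,0,5],[0,4,0,0,0,5],[0,4,0,0,0,5],[0,4,0,0,0,5],[0,4,0,0,0,5],[0,4,0,0,0,5]]

```text
t: 11.95
tool_pos: [0.4662, 0.065, 0.3588]
orientation: [0.411, 3.114, 0.0]
force: [0.2, 0.8, -0.0]
opening: 0.0835
gripper_force: 0.0
```

arm_command:
  deltas:
    - [[0,4,0,0,0,5],[0,4,0,0,0,5],[0,4,0,0,0,5],[0,2,0,0,0,0],[0,0,0,0,0,0],[0,0,0,0,0,0],[0,0,0,0,0,0]]

```text
t: 12.53
tool_pos: [0.4666, 0.2025, 0.3585]
orientation: [-0.008, -3.142, 0.001]
force: [0.8, -0.2, 1.0]
opening: 0.0835
gripper_force: 0.0
```

Run:
```python
from h import *
import pickle
s=monitor.read_state();m=eyes.camera_model('wrist');im=eyes.read_camera('wrist')
T=R.from_rotvec(s['orientation']).as_matrix()
print(s['t'],s['tool_pos'],np.degrees(np.arctan2(T[1,0],T[0,0])))
pickle.dump(m,open('w7.pkl','wb'));cv2.imwrite('pics/w7.png',im)
f=[]
for n in('scene','side'):
    mm=eyes.camera_model(n);i=eyes.read_camera(n);cv2.imwrite(f'pics/{n}7.png',i);u=proj(mm,[.515,-.31,.15]).round().astype(int)
    f.append(cv2.resize(i[u[1]-30:u[1]+30,u[0]-30:u[0]+30],(300,300),interpolation=cv2.INTER_CUBIC))
cv2.imwrite('pics/c7.png',np.hstack([np.vstack(f),cv2.resize(im[:270,100:325],(500,600),interpolation=cv2.INTER_CUBIC)]))
```

```text
12.5333 [0.4666472  0.20250892 0.35850344] 179.70178237764296
```

View pics/c7.png

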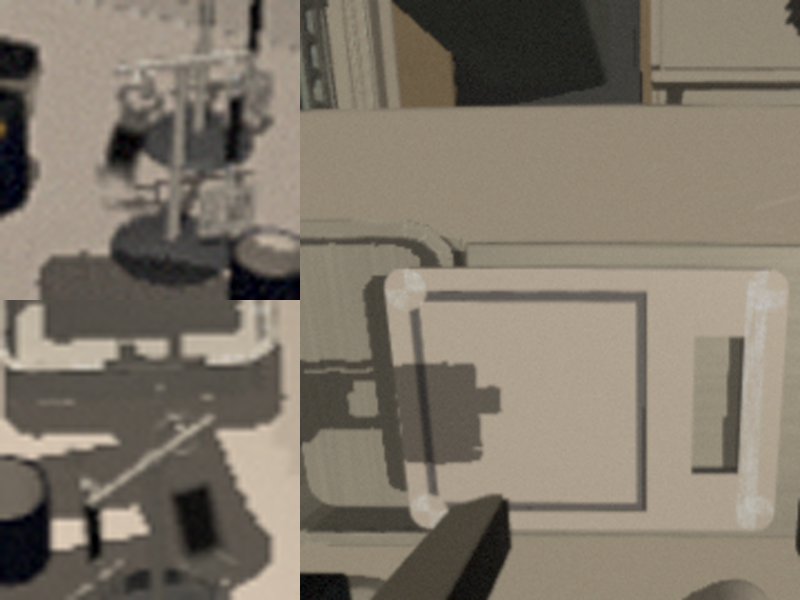

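Run:
```python
from h import *
import pickle
m=pickle.load(open('w7.pkl','rb'));s=monitor.read_state()
f=lambda a:(100+(a[0]-300)*.45,a[1]*.45)
for n,a,z in [('g1',(643,296),.1),('g2',(643,508),.1),('RT',(745,338),.1),('RB',(740,472),.1),('LT',(695,338),.1),('LB',(692,472),.1),('rz-y',(467,243),.085)]:
    print(n,onz(m,f(a),z).round(4))
# riser near edge line + end line from gray gradients
g=cv2.cvtColor(cv2.imread('pics/w7.png'),cv2.COLOR_BGR2GRAY).astype(float)
for r in (112,114,116,118):print(r,g[r,165:185].astype(int))
print(s['tool_pos'],(np.array([.504,.277])-s['tool_pos'][:2])*100)
```

```text
g1 [0.427  0.1945 0.1   ]
g2 [0.5812 0.1932 0.1   ]
RT [0.4554 0.2637 0.1   ]
RB [0.553  0.2638 0.1   ]
LT [0.4553 0.2297 0.1   ]
LB [0.5529 0.229  0.1   ]
rz-y [0.3922 0.0752 0.085 ]
112 [132 137 125  85  80  87  97 114 118 107 123 133 133 134 134 135 135 134
 138 133]
114 [135 135 133 112  62  54  52  63  73  84 116 134 134 137 135 135 134 136
 134 138]
116 [133 129 120 116  63  53  55  58  68  87 117 134 136 136 138 137 136 137
 138 137]
118 [129 134 134 118  74  52  55  53  64  84 113 134 136 139 136 136 136 135
 137 134]
[0.46687734 0.20185017 0.35872483] [3.71226645 7.51498339]
```

arm_command:
  deltas:
    - [[1.8,3.7,0,0,0,0],[1.9,3.8,0,0,0,0.3],[0,0,-4,0,0,0],[0,0,-4,0,0,0],[0,0,-4,0,0,0],[0,0,-4,0,0,0],[0,0,-4,0,0,0],[0,0,-2,0,0,0],[0,0,-1,0,0,0],[0,0,0,0,0,0],[0,0,0,0,0,0],[0,0,0,0,0,0]]
  gripper: -0.05

```text
t: 13.68
tool_pos: [0.505, 0.2777, 0.1313]
orientation: [0.001, 3.138, 0.002]
force: [-0.5, -0.1, 0.9]
opening: 0.0443
gripper_force: 0.0
```

Run:
```python
from h import *
s=monitor.read_state();T=R.from_rotvec(s['orientation']).as_matrix();print(s['t'],s['tool_pos'],s['opening'],s['force'],np.degrees(np.arctan2(T[1,0],T[0,0])),T[:,2].round(4),((np.array([.504,.277,.0895])-s['tool_pos'])*100).round(2))
```

```text
13.6833 [0.5050007  0.27768254 0.13132222] 0.04425465970648299 [-0.5485093  -0.14841459  0.85572918] 179.9794248712768 [ 0.0037  0.0016 -1.    ] [-0.1  -0.07 -4.18]
```

arm_command:
  deltas:
    - [[0,0,-1.5,0,0,0],[0,0,-1,0,0,0],[0,0,-0.7,0,0,0],[0,0,-0.5,0,0,0],[0,0,-0.3,0,0,0],[0,0,0,0,0,0],[0,0,0,0,0,0]]

```text
t: 14.27
tool_pos: [0.5033, 0.2774, 0.0888]
orientation: [-0.001, 3.142, 0.0]
force: [0.1, 0.7, 0.3]
opening: 0.044
gripper_force: 0.0
```

arm_command:
  deltas:
    - [[0,0,0,0,0,0],[0,0,0,0,0,0],[0,0,0,0,0,0],[0,0,0,0,0,0],[0,0,0,0,0,0],[0,0,0,0,0,0]]
  gripper: -1
  squeeze: 30

```text
t: 14.77
tool_pos: [0.5035, 0.2776, 0.089]
orientation: [-0.0, 3.141, 0.001]
force: [0.2, 0.8, 2.1]
opening: 0.0278
gripper_force: 30.0
```

arm_command:
  deltas:
    - [[0,-0.5,-0.05,0,0,0],[0,-1,0,0,0,0],[0,-1,0,0,0,0],[0,-1,0,0,0,0],[0,-1,0,0,0,0],[0,-1,0,0,0,0],[0,-0.5,0,0,0,0],[0,0,0,0,0,0],[0,0,0,0,0,0]]

```text
t: 15.52
tool_pos: [0.5039, 0.2171, 0.089]
orientation: [0.0, 3.14, -0.0]
force: [-0.7, -1.6, 7.0]
opening: 0.0277
gripper_force: 30.0
```

arm_command:
  deltas:
    - [[0,-0.5,0,0,0,0],[0,-1,0,0,0,0],[0,-1,0,0,0,0],[0,-1,0,0,0,0],[0,-1,0,0,0,0],[0,-0.5,0,0,0,0],[0,0,0,0,0,0],[0,0,0,0,0,0],[0,0,0,0,0,0]]

```text
t: 16.27
tool_pos: [0.504, 0.1673, 0.089]
orientation: [-0.0, 3.14, -0.0]
force: [-0.8, -0.7, 7.1]
opening: 0.0275
gripper_force: 30.0
```

Run:
```python
from h import *
import pickle
s=monitor.read_state();m=eyes.camera_model('wrist');im=eyes.read_camera('wrist');cv2.imwrite('pics/w8.png',im);pickle.dump(m,open('w8.pkl','wb'))
T=R.from_rotvec(s['orientation']).as_matrix();print(s['t'],s['tool_pos'],s['opening'],s['force'],s['wrist_torque'],np.degrees(np.arctan2(T[1,0],T[0,0])),T[:,2].round(4))
g=cv2.cvtColor(im,cv2.COLOR_BGR2GRAY)
y0=s['tool_pos'][1]-.084
for x in(.385,.39,.40,.43,.45,.47):   # sample profile along y
    z=.1 if x>.415 else .085
    ys=np.arange(y0-.03,y0+.035,.002) if z==.1 else np.arange(.05,.1,.002)
    pts=np.array([proj(m,[x,y,z]) for y in ys],np.float32)
    v=cv2.remap(g,pts[:,:1].copy(),pts[:,1:].copy(),cv2.INTER_LINEAR).ravel()
    print(x,ys[0].round(4),pts[0].round(),v.tolist())
```

```text
16.2667 [0.50395039 0.16728125 0.08896191] 0.027539545110477015 [-0.84621029 -0.71431476  7.08058313] [ 0.08233077 -0.07200689 -0.04041444] -179.98724746068987 [ 1.5e-03 -1.0e-04 -1.0e+00]
0.385 0.05 [50. 34.] [138, 140, 146, 147, 146, 147, 147, 148, 143, 146, 147, 148, 147, 148, 147, 149, 148, 147, 148, 147, 146, 149, 148, 147, 148]
0.39 0.05 [52. 43.] [138, 139, 140, 144, 144, 142, 124, 145, 147, 146, 147, 146, 148, 146, 147, 149, 149, 148, 145, 146, 147, 150, 147, 147, 147]
0.4 0.05 [55. 63.] [74, 75, 73, 77, 107, 140, 140, 140, 141, 147, 136, 89, 116, 143, 145, 146, 145, 146, 146, 145, 148, 147, 148, 146, 149]
0.43 0.0533 [ 52. 118.] [96, 96, 99, 100, 98, 100, 100, 101, 99, 94, 91, 92, 97, 99, 97, 97, 93, 174, 173, 175, 174, 173, 174, 172, 173, 175, 173, 174, 176, 173, 176, 175, 175]
0.45 0.0533 [ 59. 154.] [173, 172, 173, 173, 173, 172, 173, 173, 173, 173, 174, 174, 172, 115, 99, 100, 115, 174, 174, 175, 175, 175, 172, 175, 176, 173, 176, 174, 174, 176, 174, 172, 174]
0.47 0.0533 [ 66. 188.] [173, 174, 171, 173, 174, 174, 174, 173, 172, 174, 173, 172, 172, 118, 98, 96, 127, 172, 174, 175, 173, 174, 174, 174, 173, 174, 175, 173, 173, 174, 175, 174, 166]
```

arm_command:
  deltas:
    - [[0,-0.3,0,0,0,0],[0,-0.4,0,0,0,0],[0,-0.3,0,0,0,0],[0,0,0,0,0,0],[0,0,0,0,0,0],[0,0,0,0,0,0],[0,0,0,0,0,0],[0,0,0,0,0,0],[0,0,0,0,0,0]]

```text
t: 17.07
tool_pos: [0.5039, 0.1582, 0.089]
orientation: [-0.001, 3.14, 0.002]
force: [0.2, 3.9, 4.7]
opening: 0.0277
gripper_force: 30.0
```

Run:
```python
from h import *
s=monitor.read_state();m=eyes.camera_model('wrist');im=eyes.read_camera('wrist');cv2.imwrite('pics/w9.png',im)
print(s['t'],s['tool_pos'],s['opening'],s['force'],s['wrist_torque'])
g=cv2.cvtColor(im,cv2.COLOR_BGR2GRAY)
for x in(.398,.402,.406,.44,.46,.48):
    z=.1 if x>.415 else .085
    ys=np.arange(.055,.095,.001)
    pts=np.array([proj(m,[x,y,z]) for y in ys],np.float32)
    v=cv2.remap(g,pts[:,:1].copy(),pts[:,1:].copy(),cv2.INTER_LINEAR).ravel().astype(float)
    if z==.1: w=np.clip(173-v,0,80);w[w<15]=0;print(x,'groove',(w@ys)/w.sum())
    else: print(x,v.astype(int).tolist())
# board level: compare groove/slot heights skipped; check opener sleeve in side/scene vs earlier
for n in('scene','side'):
    mm=eyes.camera_model(n);i=eyes.read_camera(n);u=proj(mm,[.5334,-.325,.1]);k=cv2.cvtColor(i,cv2.COLOR_BGR2GRAY)<50
    k0=cv2.cvtColor(cv2.imread(f'pics/{n}7.png'),cv2.COLOR_BGR2GRAY)<50
    a,b=int(u[0]),int(u[1]);c=lambda q:[(r[:,::-1].mean(0)+[a-12,b-14]).round(1) for r in[np.argwhere(q[b-14:b+14,a-12:a+12])]];print(n,u,c(k0),c(k))
    for z in(.186,.1):print('  opener exp',z,proj(mm,[.5365,-.327,z]))
    p0=cv2.imread(f'pics/{n}0.png')
```

```text
17.0667 [0.50394928 0.15822916 0.0889584 ] 0.027679115386534055 [0.24725267 3.91283813 4.74047555] [ 0.81419722 -0.18036046  0.01715298]
0.398 [106, 137, 143, 142, 140, 142, 142, 139, 145, 147, 148, 145, 143, 121, 123, 143, 145, 149, 133, 115, 140, 143, 144, 144, 143, 144, 144, 146, 147, 147, 145, 144, 147, 146, 146, 145, 146, 145, 147, 146]
0.402 [75, 77, 78, 83, 94, 136, 156, 159, 155, 144, 143, 147, 148, 146, 139, 82, 90, 93, 96, 117, 143, 144, 142, 144, 143, 144, 146, 144, 147, 146, 145, 148, 147, 146, 146, 149, 148, 145, 148, 147]
0.406 [74, 74, 74, 76, 77, 75, 113, 141, 142, 141, 141, 142, 145, 136, 144, 116, 60, 58, 77, 119, 143, 147, 145, 146, 146, 145, 145, 147, 146, 147, 146, 147, 148, 147, 147, 148, 147, 149, 148, 148]
0.44 groove 0.07324144869215293
0.46 groove 0.07321181262729125
0.48 groove 0.0746744425385935
scene [283.04297018 174.35196808] [array([281.5, 167.7])] [array([285.1, 177.9])]
  opener exp 0.186 [283.42165234 157.87981293]
  opener exp 0.1 [282.58782602 173.97102735]
side [248.20670319 229.19858478] [array([251.9, 232.6])] [array([254.2, 232.3])]
  opener exp 0.186 [248.64949254 215.4209785 ]
  opener exp 0.1 [248.99174094 229.5385895 ]
```

arm_command:
  deltas:
    - [[0,-0.05,0,0,0,0],[0,0,0,0,0,0],[0,0,0,0,0,0],[0,0,0,0,0,0],[0,0,0,0,0,0],[0,0,0,0,0,0],[0,0,0,0,0,0],[0,0,0,0,0,0],[0,0,0,0,0,0],[0,0,0,0,0,0],[0,0,0,0,0,0],[0,0,0,0,0,0]]

```text
t: 18.22
tool_pos: [0.504, 0.1582, 0.089]
orientation: [-0.001, 3.14, 0.003]
force: [0.1, 7.3, 6.3]
opening: 0.0281
gripper_force: 30.0
```

Run:
```python
from h import *
s=monitor.read_state();print(s['t'],s['tool_pos'],s['opening'],s['force'])
P=[]
for n in('scene','side'):
    mm=eyes.camera_model(n)
    for _ in range(2):
        i=eyes.read_camera(n);u=proj(mm,[.5365,-.327,.1]);k=(cv2.cvtColor(i,cv2.COLOR_BGR2GRAY)<48).astype(np.uint8)
        N,L,S,C=cv2.connectedComponentsWithStats(k)
        for j in range(1,N):
            if 8<S[j][4]<400 and np.linalg.norm(C[j]-u)<22:print(n,u.round(1),C[j].round(1),S[j])
```

```text
18.2167 [0.50398345 0.15821647 0.08901753] 0.02806496518564508 [0.07646367 7.2663969  6.30295134]
scene [282.6 174. ] [287.6 178.4] [285 174   8  10  52]
scene [282.6 174. ] [286.7 177.4] [284 174   6   9  40]
side [249.  229.5] [246.7 230.3] [246 225   3  13  24]
side [249.  229.5] [231.2 234.6] [230 230   3  11  24]
side [249.  229.5] [249.3 231.4] [247 225   5  15  41]
side [249.  229.5] [231.2 234.6] [230 230   3  11  24]
```

arm_command:
  deltas:
    - [[0,0.1,0,0,0,0],[0,0,0,0,0,0],[0,0,0,0,0,0],[0,0,0,0,0,0],[0,0,0,0,0,0],[0,0,0,0,0,0],[0,0,0,0,0,0],[0,0,0,0,0,0],[0,0,0,0,0,0],[0,0,0,0,0,0],[0,0,0,0,0,0],[0,0,0,0,0,0]]

```text
t: 19.42
tool_pos: [0.504, 0.1583, 0.089]
orientation: [-0.001, 3.14, 0.001]
force: [0.9, 3.7, 7.2]
opening: 0.0274
gripper_force: 30.0
```

arm_command:
  deltas:
    - [[0,0,0,0,0,0],[0,0,0,0,0,0],[0,0,0,0,0,0],[0,0,0,0,0,0],[0,0,0,0,0,0],[0,0,0,0,0,0],[0,0,0,0,0,0],[0,0,0,0,0,0],[0,0,0,0,0,0],[0,0,0,0,0,0],[0,0,0,0,0,0],[0,0,0,0,0,0]]

```text
t: 20.42
tool_pos: [0.504, 0.1582, 0.089]
orientation: [-0.001, 3.14, 0.001]
force: [-0.5, 2.5, 6.3]
opening: 0.0277
gripper_force: 30.0
```

arm_command:
  deltas:
    - [[0,0,0,0,0,0],[0,0,0,0,0,0],[0,0,0,0,0,0],[0,0,0,0,0,0],[0,0,0,0,0,0],[0,0,0,0,0,0],[0,0,0,0,0,0],[0,0,0,0,0,0],[0,0,0,0,0,0],[0,0,0,0,0,0],[0,0,0,0,0,0],[0,0,0,0,0,0]]

```text
t: 21.42
tool_pos: [0.504, 0.1583, 0.089]
orientation: [-0.001, 3.14, 0.001]
force: [-0.4, 2.6, 5.8]
opening: 0.0279
gripper_force: 30.0
```

Run:
```python
from h import *
s=monitor.read_state();print(s['t'],s['tool_pos'],s['opening'],s['force'])
mm=eyes.camera_model('side')
for _ in range(12):
    i=eyes.read_camera('side');u=proj(mm,[.5365,-.327,.1]);k=(cv2.cvtColor(i,cv2.COLOR_BGR2GRAY)<48).astype(np.uint8)
    N,L,S,C=cv2.connectedComponentsWithStats(k)
    print([(C[j].round(1).tolist(),S[j].tolist()) for j in range(1,N) if 8<S[j][4]<400 and np.linalg.norm(C[j]-u)<14])
cv2.imwrite('pics/side9.png',i)
# board level from side: bright board corners
m=eyes.camera_model('wrist');g=cv2.cvtColor(eyes.read_camera('wrist'),6)
for x in(.44,.46):
    ys=np.arange(.055,.095,.001);pts=np.array([proj(m,[x,y,.1]) for y in ys],np.float32)
    v=cv2.remap(g,pts[:,:1].copy(),pts[:,1:].copy(),1).ravel().astype(float);w=np.clip(173-v,0,80);w[w<15]=0;print('groove',(w@ys)/w.sum())
```

```text
21.4167 [0.50397161 0.15825565 0.08899941] 0.027858931679983257 [-0.35350278  2.63488269  5.76280383]
[([246.2, 225.7], [245, 223, 3, 7, 10])]
[([246.3, 227.5], [246, 224, 2, 9, 12])]
[([246.6, 229.8], [246, 225, 3, 12, 20])]
[([247.1, 231.9], [246, 225, 4, 15, 38])]
[([248.1, 231.5], [246, 225, 5, 15, 43])]
[([249.3, 231.0], [247, 224, 5, 15, 47])]
[([250.0, 230.2], [248, 223, 5, 15, 44])]
[([250.3, 228.8], [248, 222, 5, 14, 44])]
[([249.7, 227.7], [248, 222, 4, 13, 39])]
[([248.8, 227.2], [247, 221, 4, 13, 35])]
[([247.8, 227.1], [246, 221, 4, 13, 32])]
[([246.9, 227.5], [246, 222, 3, 12, 25])]
groove 0.0732672064777328
groove 0.07322109533468561
```

arm_command:
  deltas:
    - [[0,0,0,0,0,0],[0,0,0,0,0,0],[0,0,0,0,0,0],[0,0,0,0,0,0],[0,0,0,0,0,0],[0,0,0,0,0,0],[0,0,0,0,0,0],[0,0,0,0,0,0],[0,0,0,0,0,0],[0,0,0,0,0,0],[0,0,0,0,0,0],[0,0,0,0,0,0]]

```text
t: 23.07
tool_pos: [0.5039, 0.1582, 0.089]
orientation: [-0.001, 3.14, 0.001]
force: [-0.2, 2.6, 5.9]
opening: 0.0277
gripper_force: 30.0
```

arm_command:
  deltas:
    - [[0,0,0,0,0,0],[0,0,0,0,0,0],[0,0,0,0,0,0],[0,0,0,0,0,0],[0,0,0,0,0,0],[0,0,0,0,0,0],[0,0,0,0,0,0],[0,0,0,0,0,0],[0,0,0,0,0,0],[0,0,0,0,0,0],[0,0,0,0,0,0],[0,0,0,0,0,0]]

```text
t: 24.07
tool_pos: [0.5039, 0.1582, 0.089]
orientation: [-0.001, 3.14, 0.001]
force: [-0.0, 1.7, 6.0]
opening: 0.0275
gripper_force: 30.0
```

arm_command:
  deltas:
    - [[0,0,0,0,0,0],[0,0,0,0,0,0],[0,0,0,0,0,0],[0,0,0,0,0,0],[0,0,0,0,0,0],[0,0,0,0,0,0],[0,0,0,0,0,0],[0,0,0,0,0,0],[0,0,0,0,0,0],[0,0,0,0,0,0],[0,0,0,0,0,0],[0,0,0,0,0,0]]

```text
t: 25.07
tool_pos: [0.5039, 0.1582, 0.089]
orientation: [-0.001, 3.14, 0.001]
force: [-0.2, 2.0, 6.1]
opening: 0.0279
gripper_force: 30.0
```

arm_command:
  deltas:
    - [[0,0,0,0,0,0],[0,0,0,0,0,0],[0,0,0,0,0,0],[0,0,0,0,0,0],[0,0,0,0,0,0],[0,0,0,0,0,0],[0,0,0,0,0,0],[0,0,0,0,0,0],[0,0,0,0,0,0],[0,0,0,0,0,0],[0,0,0,0,0,0],[0,0,0,0,0,0]]

```text
t: 26.07
tool_pos: [0.504, 0.1582, 0.089]
orientation: [-0.001, 3.14, 0.001]
force: [-0.1, 2.5, 6.6]
opening: 0.0278
gripper_force: 30.0
```

arm_command:
  deltas:
    - [[0,0,0,0,0,0],[0,0,0,0,0,0],[0,0,0,0,0,0],[0,0,0,0,0,0],[0,0,0,0,0,0],[0,0,0,0,0,0],[0,0,0,0,0,0],[0,0,0,0,0,0],[0,0,0,0,0,0],[0,0,0,0,0,0],[0,0,0,0,0,0],[0,0,0,0,0,0]]

```text
t: 27.07
tool_pos: [0.5039, 0.1582, 0.0889]
orientation: [-0.001, 3.14, 0.001]
force: [0.2, 1.5, 6.1]
opening: 0.028
gripper_force: 30.0
```

arm_command:
  deltas:
    - [[0,0,0,0,0,0],[0,0,0,0,0,0],[0,0,0,0,0,0],[0,0,0,0,0,0],[0,0,0,0,0,0],[0,0,0,0,0,0],[0,0,0,0,0,0],[0,0,0,0,0,0],[0,0,0,0,0,0],[0,0,0,0,0,0],[0,0,0,0,0,0],[0,0,0,0,0,0]]

```text
t: 28.07
tool_pos: [0.504, 0.1582, 0.089]
orientation: [-0.001, 3.14, 0.001]
force: [-1.0, 1.7, 6.3]
opening: 0.0278
gripper_force: 30.0
```

Run:
```python
from h import *
s=monitor.read_state();print(s['t'],s['tool_pos'],s['opening'],s['force'])
mm=eyes.camera_model('side');A=[]
for _ in range(14):
    i=eyes.read_camera('side');u=proj(mm,[.5365,-.327,.1]);k=(cv2.cvtColor(i,cv2.COLOR_BGR2GRAY)<60).astype(np.uint8)
    N,L,S,C=cv2.connectedComponentsWithStats(k)
    A.append([C[j].round(1).tolist() for j in range(1,N) if 8<S[j][4]<400 and np.linalg.norm(C[j]-u)<12])
print(A)
```

```text
28.0667 [0.50396497 0.15821362 0.08900594] 0.027831802522874385 [-0.9549843   1.68710829  6.33025824]
[[[247.5, 229.7]], [[247.5, 229.6]], [[247.5, 229.7]], [[247.5, 229.7]], [[247.4, 229.8]], [[247.5, 229.7]], [[247.5, 229.5]], [[247.4, 229.6]], [[247.4, 229.8]], [[247.4, 229.7]], [[247.4, 229.6]], [[247.5, 229.6]], [[247.5, 229.6]], [[247.5, 229.7]]]
```

```bash
python3 -c "
from plant import ticket
print(ticket.close_job())"
```

```text
the job is handed in; nothing more can be done
None
```

I handed the job in at about 29 s: by my camera readings the opener hangs still on the empty hook, and the gripper holds the board on the riser with its groove within about 2 mm of the edge; no verdict was returned.

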